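# Find the tin with the whole salt block

### The job

Clear the bamboo spatula off the tin lids by sliding its blade, edge first, deep into the slot of the wooden holder and letting go of it there, so that you can get at the tins. Then lift the three tins a few centimetres off their board one at a time, left then middle then right (as the robot sees them), setting each back upright on the board, to feel which one is heaviest, and finish while still gripping that heaviest tin, upright and still, its underside well over 10 cm above the board (the last tin need not be set down first if it is the one). Never tip a tin over, and leave the cobek, tub, scoop and jars where they are.

Things in the scene. Friction and masses are not known exactly. Their poses are not given: they have to be found in the camera images.
- board: dark wooden board fixed to the bench, 110 mm (x) by 370 mm (y) by 12 mm thick, no rim; origin at the centre of its underside, on the bench; the tins stand on it in a row along its y axis
- tin_left: the left one (+y end) of three identical closed green tins with brass lids, 60 mm in diameter, 100 mm tall, upright; origin at the centre of its underside. They stand about 115 mm apart along the board's y. A loose lump of salt is shut in each and may knock softly: one tin weighs 0.41 to 0.50 kg in all, the others 0.13 to 0.19 kg; which one cannot be seen and changes every time
- tin_middle: the middle one of three identical closed green tins with brass lids, 60 mm in diameter, 100 mm tall, upright; origin at the centre of its underside. They stand about 115 mm apart along the board's y. A loose lump of salt is shut in each and may knock softly: one tin weighs 0.41 to 0.50 kg in all, the others 0.13 to 0.19 kg; which one cannot be seen and changes every time
- tin_right: the right one (-y end) of three identical closed green tins with brass lids, 60 mm in diameter, 100 mm tall, upright; origin at the centre of its underside. They stand about 115 mm apart along the board's y. A loose lump of salt is shut in each and may knock softly: one tin weighs 0.41 to 0.50 kg in all, the others 0.13 to 0.19 kg; which one cannot be seen and changes every time
- spatula: flat, rigid bamboo spatula, 60 to 90 g, lying flat across the three lids, blade towards the left tin. Origin on the underside, on its middle line, where handle meets blade; +x to the blade's tip, z up. Handle: x -140 mm to 0, 26 mm wide, 14 mm thick. Blade: x 0 to 140 mm, 50 mm wide, 5 mm thick. Both undersides at z = 0. Balance point about x = -13 mm
- spatula_tip (a point): the middle of the blade's tip edge, 140 mm from the spatula's origin, 2.5 mm above its underside; same axes as the spatula
- holder: pale wooden block fixed to the bench, 110 mm (x) by 100 mm (y) by 80 mm tall; origin at the centre of its underside. A level slot opens in its -x face (towards the robot) and runs 90 mm along +x to a solid back; 62 mm wide, 10 mm high, floor 55 mm and roof 65 mm above the bench. The roof is open along its middle (26 mm gap). Brass lips above and below the mouth flare out 10 mm
- slot_mouth (a point): centre of the slot's mouth, 55 mm in front (-x) of the holder's origin and 60 mm above the bench; +x points into the slot, z up
- cobek: shallow grey stone mortar dish with a dark stone pestle resting in it, 184 mm across, about 75 mm tall with the pestle; origin at the centre of its underside; leave it alone
- tub: orange lidded plastic tub, 108 mm across and 87 mm tall; origin at the centre of its underside; leave it alone
- scoop: blue plastic scoop, 189 mm long along its x (handle to -x, pan to +x), 60 mm wide, 35 mm tall; origin on the bench where handle meets pan; leave it alone
- jar_a: open glass jar, 72 mm across and 90 mm tall, standing on a freely spinning bamboo turntable (210 mm across, top 26 mm above the bench, its middle 50 mm from this jar's axis); origin at the centre of its underside; leave it alone
- jar_b: open glass jar, 72 mm across and 90 mm tall, standing on a freely spinning bamboo turntable (210 mm across, top 26 mm above the bench, its middle 50 mm from this jar's axis); origin at the centre of its underside; leave it alone

How it is judged:
On the way, in this order (a step that is already met when the one before it is completed fails the run):
1. the spatula's blade is in the holder's slot, at least 60 mm deep, and let go (x of spatula_tip in the frame of slot_mouth between 0.06 and 0.1 m and y of spatula_tip in the frame of slot_mouth between -0.02 and 0.02 m and z of spatula_tip in the frame of slot_mouth between -0.008 and 0.008 m and contact force between spatula and the fingers below 0.1 N), for 0.2 s.
2. the left tin is lifted at least 18 mm off the board in the gripper while the other two stand on the board (height (world z) of tin_left above 0.03 m and contact force between tin_left and the fingers above 0.5 N and contact force between each of tin_middle, tin_right and board above 0.3 N and angle between each of tin_middle, tin_right's own z axis and vertical below 0.1 rad and height (world z) of each of tin_middle, tin_right below 0.02 m), for 0.2 s.
3. the middle tin is lifted at least 18 mm off the board in the gripper while the other two stand on the board (height (world z) of tin_middle above 0.03 m and contact force between tin_middle and the fingers above 0.5 N and contact force between each of tin_left, tin_right and board above 0.3 N and angle between each of tin_left, tin_right's own z axis and vertical below 0.1 rad and height (world z) of each of tin_left, tin_right below 0.02 m), for 0.2 s.
4. the right tin is lifted at least 18 mm off the board in the gripper while the other two stand on the board (height (world z) of tin_right above 0.03 m and contact force between tin_right and the fingers above 0.5 N and contact force between each of tin_left, tin_middle and board above 0.3 N and angle between each of tin_left, tin_middle's own z axis and vertical below 0.1 rad and height (world z) of each of tin_left, tin_middle below 0.02 m), for 0.2 s.
At the end, for the whole second after the job is handed in: Heaviest tin gripped, 100 mm or more above the board, within 0.3 rad of upright, still; both lighter tins untouched and upright (0.1 rad) on the board, which carries under 3 N from each; blade 60 mm or more in the slot, within 20 mm of its middle, not held (all of step 1 and ((height (world z) of tin_left above 0.112 m and angle between tin_left's own z axis and vertical below 0.3 rad and contact force between tin_left and the fingers above 0.5 N and linear speed of tin_left below 0.03 m/s and contact force between tin_middle and board between 0.3 and 3 N and angle between each of tin_middle, tin_right's own z axis and vertical below 0.1 rad and height (world z) of each of tin_middle, tin_right below 0.02 m and contact force between tin_left and tin_middle below 0.1 N and contact force between each of tin_middle, tin_right and the arm below 0.1 N and contact force between each of tin_middle, tin_right and the fingers below 0.1 N and contact force between tin_right and board between 0.3 and 3 N and contact force between tin_left and tin_right below 0.1 N) or (height (world z) of tin_middle above 0.112 m and angle between tin_middle's own z axis and vertical below 0.3 rad and contact force between tin_middle and the fingers above 0.5 N and linear speed of tin_middle below 0.03 m/s and contact force between tin_left and board between 0.3 and 3 N and angle between each of tin_left, tin_right's own z axis and vertical below 0.1 rad and height (world z) of each of tin_left, tin_right below 0.02 m and contact force between tin_middle and tin_left below 0.1 N and contact force between each of tin_left, tin_right and the arm below 0.1 N and contact force between each of tin_left, tin_right and the fingers below 0.1 N and contact force between tin_right and board between 0.3 and 3 N and contact force between tin_middle and tin_right below 0.1 N) or (height (world z) of tin_right above 0.112 m and angle between tin_right's own z axis and vertical below 0.3 rad and contact force between tin_right and the fingers above 0.5 N and linear speed of tin_right below 0.03 m/s and contact force between tin_left and board between 0.3 and 3 N and angle between each of tin_left, tin_middle's own z axis and vertical below 0.1 rad and height (world z) of each of tin_left, tin_middle below 0.02 m and contact force between tin_right and tin_left below 0.1 N and contact force between each of tin_left, tin_middle and the arm below 0.1 N and contact force between each of tin_left, tin_middle and the fingers below 0.1 N and contact force between tin_middle and board between 0.3 and 3 N and contact force between tin_right and tin_middle below 0.1 N))); the arm keeps its last pose, push and grip.
It fails at once if the cobek is moved more than 30 mm (distance of cobek from where it was at the start of the episode above 0.03 m).
It fails at once if the tub is moved more than 30 mm (distance of tub from where it was at the start of the episode above 0.03 m).
It fails at once if the scoop is moved more than 30 mm (distance of scoop from where it was at the start of the episode above 0.03 m).
It fails at once if a glass jar is moved more than 30 mm (distance of any of jar_a, jar_b from where it was at the start of the episode above 0.03 m).
It fails at once if a tin is tipped over (angle between any of tin_left, tin_middle, tin_right's own z axis and vertical above 0.6 rad).
It also fails if it takes over 72 s, if anything falls off the work surface, if the arm or the gripper's body presses on something with over 40 N, if the wrist force passes 120 N, or if a joint passes its speed limit or range.

### The arm

A 6-joint arm with a two-finger parallel gripper is mounted at the origin on the work surface. World frame = base frame: x ahead of the robot, y to its left, z up, the work surface at z = 0. Lengths are in m, angles in rad, forces in N, time in s.
With the tool pointing down it reaches from about 0.35 to 0.85 m from the base axis. Payload 8.1 kg.
Tool frame: the origin (TCP) lies where the fingers leave the gripper's body, on its centre line; the fingertips stand 84 mm ahead of it and the grasp point (between the pads) lies 65 mm ahead of it; z points along the fingers, y is the line along which they close (so a half turn about z gives the same grasp; the last joint's range is limited). The gripper opens to 93 mm and grips with 3 to 60 N. Pads are 15 mm wide; open, the fingers measure 128 mm over their backs; the gripper's body (75 mm by 188 mm) begins 65 mm behind the grasp point.
Start: joints at [1.206, 0.13, 1.488, -0, 1.523, -0.085], TCP at [0.166, 0.577, 0.303] pointing down, gripper open.
Joint ranges: [-2.96, 2.96], [-0.89, 2.26], [0.02, 2.5], [-1.34, 4.48], [0, 2.73], [-2.66, 2.66]. Speed limits (rad/s): [2.39, 2.39, 2.79, 3.14, 3.14, 3.14].

### API

Orientations are given as a rotation vector (axis times angle).
In Python, from plant import robot gives the robot as it stands.
- The arm moves only by the shell command python3 -m jog 'ROWS' [FORCE]. ROWS is text: rows parted by semicolons, each of 5 numbers parted by spaces: the opening, from 0 (shut) to 1 (fully open), then the shift along the tool's x, y, z in m, then the turn about the tool's z in degrees. A call has 1 to 10 rows; each row shifts and turns the commanded pose from where the row before left it, along the tool's axes as they then stand; what a row does not reach is not made up. A row lasts 1/12 s, in which the tool goes at most 41.7 mm and 7.16 degrees, less where a joint would pass 70% of its speed; a pose out of reach is approached as far as the arm can. A call with a gripper value outside its range is refused whole. The fingers move at their own pace and stop on an object; FORCE is the grip in N (left out, the last holds). Time passes only in rows, so rows that do not move let the fingers close. It gives the time, the measured TCP pose, the force, the opening and the grip force at its end, in the units of the state.
- robot.read_state(): the state, without advancing time (a new reading comes with each control period).
- robot.read_camera(name): name is "scene" or "top" or "wrist"; returns a dict with "color" (384x512x3 uint8, red, green, blue), "intrinsics" (3x3 intrinsics, pixels), "k1" (the pictures are not rectified: a ray, as slopes to the right and down, at radius r is drawn at 1 + k1 r^2 times it, then the intrinsics apply), "pose" (4x4, takes a point from camera to world coordinates); the wrist camera has in their place "tool_from_camera" (4x4, takes a point from camera to tool coordinates, whose origin is the TCP and whose axes are the flange's). Camera axes: x right, y down, z forward; pixel columns grow to the right and rows downward; lengths in m; the calibration is good to about 2 mm. A picture is of the moment at which its call begins: read the wrist's pose just before it. There is no depth.
- robot.close_job(): hands the job in; it is judged then, once.
The state is a dict: "t": time; "q": joint angles; "dq": joint speeds; "joint_torque": joint torques, N m; "tool_pos": TCP position; "orientation": TCP orientation; "force": force on the tool from outside, world axes, zero at the start; "wrist_torque": the same for the moment, N m; "opening": finger opening in m; "gripper_force": force on a finger pad.
Only numpy, scipy, OpenCV 4.12 (cv2) and the standard library are available. Lean on these libraries where they do the work, as an engineer would, in place of code of your own. Each camera call takes 0.05 s, during which the arm holds its last target. There are 200 camera calls.

## Working session

There is one attempt and no reset: what is moved stays moved. The work goes in short steps, Python scripts to look and compute and a shell command to move; the robot and the scene stay as the last step left them, time stands still between calls to the robot, and variables do not carry over. Pictures are saved under pics/ and viewed, at most 12 in all, crops included, and the job is handed in when it is done.

```bash
ls; mkdir -p pics; cat > h.py <<'E'
import numpy as np, cv2
from plant import robot
from scipy.spatial.transform import Rotation as R
def cam(name):
    s=robot.read_state(); c=robot.read_camera(name)
    if 'pose' not in c:
        T=np.eye(4); T[:3,:3]=R.from_rotvec(s['orientation']).as_matrix(); T[:3,3]=s['tool_pos']
        c['pose']=T@c['tool_from_camera']
    return c
def save(c,f,s=1.5): cv2.imwrite(f,cv2.resize(c['color'][:,:,::-1],None,fx=s,fy=s))
def pix2w(c,uv,z):
    K=c['intrinsics'];d=np.linalg.inv(K)@[uv[0],uv[1],1];p=d[:2].copy()
    for _ in range(20): p=d[:2]/(1+c['k1']*(p@p))
    P=c['pose'];r=P[:3,:3]@[p[0],p[1],1];o=P[:3,3]
    return o+r*(z-o[2])/r[2]
def w2pix(c,w):
    P=np.linalg.inv(c['pose']);q=P[:3,:3]@np.array(w)+P[:3,3];p=q[:2]/q[2];p=p*(1+c['k1']*(p@p))
    return (c['intrinsics']@[p[0],p[1],1])[:2]
E
python3 - <<'E'
from h import *
for n in('top','scene'):
    c=cam(n);save(c,f'pics/{n}0.png');print(n,c['pose'].round(3),c['k1'],c['intrinsics'])
s=robot.read_state();print({k:np.round(v,3) for k,v in s.items()})
E
```

```text
pics
top [[-5.000e-03 -9.980e-01  6.000e-02  5.440e-01]
 [-1.000e+00  5.000e-03  0.000e+00 -2.300e-02]
 [-1.000e-03 -6.000e-02 -9.980e-01  1.574e+00]
 [ 0.000e+00  0.000e+00  0.000e+00  1.000e+00]] -0.1445978617915448 [[480.05667603   0.         255.18633928]
 [  0.         480.05667603 187.91875727]
 [  0.           0.           1.        ]]
scene [[-0.657  0.53  -0.536  1.356]
 [ 0.754  0.452 -0.478  0.652]
 [-0.011 -0.718 -0.696  1.058]
 [ 0.     0.     0.     1.   ]] -0.1373104584496962 [[427.65563751   0.         249.31966784]
 [  0.         427.65563751 191.59121373]
 [  0.           0.           1.        ]]
{'t': np.float64(0.1), 'q': array([ 1.206,  0.131,  1.489, -0.   ,  1.523, -0.085]), 'dq': array([-0.   , -0.001, -0.002, -0.   ,  0.001,  0.   ]), 'joint_torque': array([ 1.0000e-03, -5.6134e+01, -4.9310e+01,  7.7000e-02,  2.9000e-02,
       -0.0000e+00]), 'tool_pos': array([0.166, 0.576, 0.302]), 'orientation': array([-4.380e-01, -3.111e+00,  3.000e-03]), 'force': array([-0.047,  0.118, -0.223]), 'wrist_torque': array([0.04 , 0.008, 0.061]), 'gripper_force': np.float64(0.0), 'opening': np.float64(0.093)}
```

View pics/top0.png

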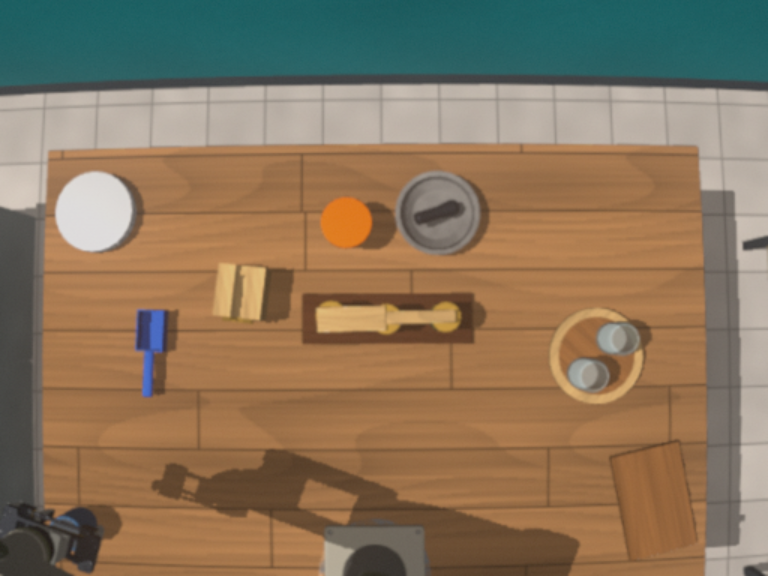

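View pics/scene0.png

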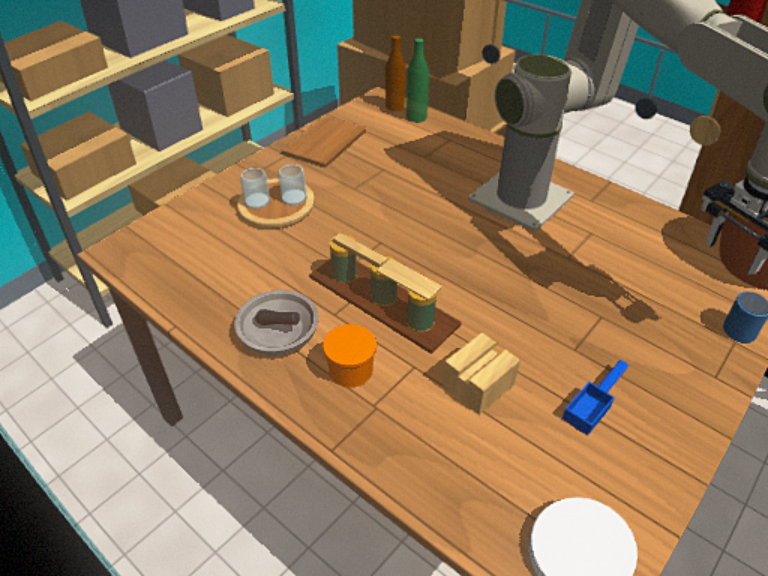

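The top view shows the spatula across the lids from about (316,320) to (461,317), with the handle on the right. The holder is near (240,293), the tub at (346,222), the cobek at (438,213) and the scoop at (150,350). The scene view agrees.

```bash
python3 - <<'E'
from h import *
c=cam('top')
for n,u,z in [('blade tip',(317,320),.117),('junction',(386,318),.12),('handle end',(461,317),.126),('tinL top',(330,303),.112),('tinM far R',(399,318),.112),('tinR c',(447,317),.112),
 ('h1',(219,263),.08),('h2',(267,266),.08),('h3',(263,322),.08),('h4',(213,317),.08),('tub',(346,222),.087),('scoop near',(148,396),.03),('scoop pan R',(166,311),.03),('b1',(304,294),.012),('b2',(473,294),.012),('b3',(473,342),.012),('b4',(304,342),.012)]:
    print(n,pix2w(c,np.array(u)/1.5,z).round(3))
E
```

```text
blade tip [0.555 0.111 0.117]
junction [ 0.558 -0.029  0.12 ]
handle end [ 0.559 -0.18   0.126]
tinL top [0.589 0.085 0.112]
tinM far R [ 0.558 -0.055  0.112]
tinR c [ 0.559 -0.153  0.112]
h1 [0.675 0.32  0.08 ]
h2 [0.668 0.219 0.08 ]
h3 [0.551 0.227 0.08 ]
h4 [0.562 0.332 0.08 ]
tub [0.758 0.053 0.087]
scoop near [0.391 0.488 0.03 ]
scoop pan R [0.576 0.448 0.03 ]
b1 [0.612 0.149 0.012]
b2 [ 0.61  -0.219  0.012]
b3 [ 0.506 -0.218  0.012]
b4 [0.508 0.149 0.012]
```

```bash
python3 -m jog '1 -0.034 -0.018 0 0;1 -0.034 -0.018 0 0;1 -0.034 -0.018 0 0;1 -0.034 -0.018 0 0;1 -0.034 -0.018 0 0;1 -0.034 -0.018 0 0;1 -0.034 -0.018 0 0;1 -0.034 -0.018 0 0;1 -0.034 -0.018 0 0;1 -0.034 -0.018 0 0'
python3 -m jog '1 -0.034 -0.018 0 0;1 0 0 0 7;1 0 0 0 7;1 0 0 0 7;1 0 0 0 7;1 0 0 0 7;1 0 0 0 7;1 0 0 0 7;1 0 0 0 7;1 0 0 0 7'
python3 -m jog '1 0 0 0 7;1 0 0 0 3.6;1 0 0 0 0;1 0 0 0 0'
python3 - <<'E'
from h import *
c=cam('wrist');save(c,'pics/w1.png');print(c['tool_from_camera'].round(3),c['pose'].round(3));s=robot.read_state();print(s['t'],s['q'].round(3),s['force'])
for p in [(.614,.275,.08),(.559,.27,.06)]:print(w2pix(c,p)*1.5)
E
```

```text
t: 0.98
tool_pos: [0.4437, 0.3082, 0.3026]
orientation: [-0.438, -3.111, 0.0]
force: [-0.0, -0.0, -0.1]
opening: 0.0929
gripper_force: 0.0
t: 1.82
tool_pos: [0.4703, 0.283, 0.3023]
orientation: [-2.006, -2.417, 0.001]
force: [1.2, 0.2, -0.0]
opening: 0.0928
gripper_force: 0.0
t: 2.15
tool_pos: [0.4704, 0.283, 0.3025]
orientation: [-2.212, -2.231, 0.001]
force: [0.6, 0.7, -0.1]
opening: 0.0931
gripper_force: 0.0
[[-0.    -0.969 -0.246  0.068]
 [ 1.     0.    -0.001  0.001]
 [ 0.001 -0.246  0.969 -0.082]
 [ 0.     0.     0.     1.   ]] [[ 1.     0.009  0.001  0.47 ]
 [ 0.009 -0.969 -0.247  0.351]
 [-0.002  0.247 -0.969  0.385]
 [ 0.     0.     0.     1.   ]]
2.2 [ 0.448 -0.007  1.632 -0.     1.517  0.439] [ 0.52032087  0.19563098 -0.97915677]
[575.05591718 282.93072568]
[494.99253931 282.26873579]
```

View pics/w1.png

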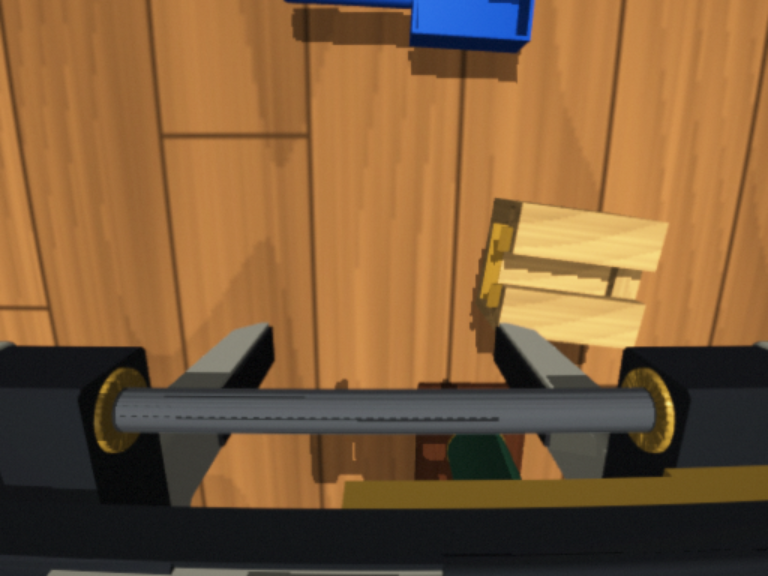

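The wrist view shows the holder's top corners near (519,203), (667,221), (641,346) and (498,335), the brass lip at (493,270), and no obstacle in front of the mouth.

```bash
python3 - <<'E'
from h import *
c=cam('wrist')
P=[pix2w(c,np.array(u)/1.5,.08)[:2] for u in [(519,203),(667,221),(641,346),(498,335)]]
for p in P:print(p.round(4))
P=np.array(P);print('c',P.mean(0));e=[P[1]-P[0],P[2]-P[3]];f=[P[0]-P[3],P[1]-P[2]]
for v in e:print(np.hypot(*v),np.degrees(np.arctan2(v[1],v[0])))
for v in f:print(np.hypot(*v),np.degrees(np.arctan2(-v[0],v[1])))
for u in [(503,255),(499,285),(614,266),(609,292)]:print(pix2w(c,np.array(u)/1.5,.08).round(4))
E
```

```text
[0.5666 0.3334]
[0.6771 0.3223]
[0.6732 0.2245]
[0.5591 0.2332]
c [0.6189963  0.27835443]
0.11105885594911258 -5.729089410952791
0.11450989668318227 -4.344705167519418
0.1004510118820715 -4.306694541227706
0.09783227324736128 -2.265122629439512
[0.558  0.2957 0.08  ]
[0.5567 0.2729 0.08  ]
[0.642  0.2883 0.08  ]
[0.641  0.2682 0.08  ]
```

```bash
python3 -m jog '1 -0.0373 0.0088 0 0;1 -0.0373 0.0088 0 0;1 -0.0373 0.0088 0 0;1 -0.0373 0.0088 0 0;1 -0.0373 0.0088 0 0;1 -0.0373 0.0088 0 0;1 -0.0373 0.0088 0 0;1 -0.0373 0.0088 0 0;1 -0.0373 0.0088 0 0;1 -0.0373 0.0088 0 0'
python3 -m jog '1 0 0 0 0;1 0 0 0.02 0;1 0 0 0.02 0;1 0 0 0 0'
python3 - <<'E'
from h import *
c=cam('wrist');save(c,'pics/w2.png')
E
```

```text
t: 3.08
tool_pos: [0.5609, -0.0913, 0.3028]
orientation: [2.212, 2.23, 0.0]
force: [0.1, 0.8, -0.4]
opening: 0.0929
gripper_force: 0.0
t: 3.42
tool_pos: [0.5589, -0.0891, 0.2582]
orientation: [-2.209, -2.225, 0.005]
force: [-0.7, 0.5, -0.9]
opening: 0.0928
gripper_force: 0.0
```

View pics/w2.png

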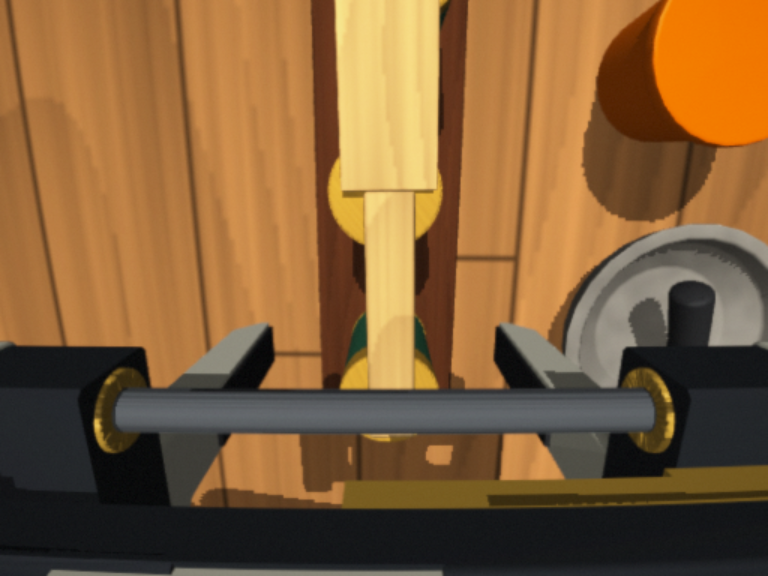

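The close view shows the handle joining the blade at (389,191), the handle running back to (391,385), the middle lid spanning x = 328 to 442 with its near edge at row 247, and both fingers clear of everything.

```bash
python3 - <<'E'
from h import *
c=cam('wrist')
for n,u,z in [('junc',(389,191),.117),('bl',(343,192),.117),('br',(436,190),.117),('blfar',(336,0),.117),('brfar',(440,0),.117),('hl near',(369,385),.126),('hr near',(413,385),.126),('hl far',(365,195),.126),('hr far',(414,195),.126),('tinM l',(328,193),.112),('tinM r',(442,193),.112),('tinM b',(386,247),.112),('tinR l',(341,385),.112),('tinR r',(437,385),.112),('tinR b',(390,441),.112)]:
    print(n,pix2w(c,np.array(u)/1.5,z).round(4))
s=robot.read_state();print(s['tool_pos'],s['orientation'],s['q'])
E
```

```text
junc [ 0.5615 -0.0286  0.117 ]
bl [ 0.5374 -0.0292  0.117 ]
br [ 0.586  -0.0278  0.117 ]
blfar [0.5352 0.0614 0.117 ]
brfar [0.585  0.0617 0.117 ]
hl near [ 0.5512 -0.1352  0.126 ]
hr near [ 0.576 -0.135  0.126]
hl far [ 0.5493 -0.0304  0.126 ]
hr far [ 0.574  -0.0302  0.126 ]
tinM l [ 0.5288 -0.03    0.112 ]
tinM r [ 0.5898 -0.0295  0.112 ]
tinM b [ 0.5601 -0.0589  0.112 ]
tinR l [ 0.5338 -0.1428  0.112 ]
tinR r [ 0.5915 -0.1422  0.112 ]
tinR b [ 0.5637 -0.1811  0.112 ]
[ 0.56029235 -0.08898657  0.2621244 ] [-2.21163501e+00 -2.22841950e+00  1.73942791e-03] [-2.47905736e-01  6.62969407e-02  1.63096644e+00  5.22625529e-05
  1.44659510e+00 -2.55472722e-01]
```

```bash
python3 -m jog '1 0 0.0024 0.02 0;1 0 0 0.03 0;1 0 0 0.019 0;1 0 0 0.01 0;1 0 0 0 0;0.2 0 0 0 0;0.2 0 0 0 0;0.2 0 0 0 0;0.2 0 0 0 0;0.2 0 0 0 0' 40
python3 -m jog '0.2 0 0 0 0;0.2 0 0 0 0;0.2 0 0 0 0'
```

```text
t: 4.35
tool_pos: [0.5638, -0.0895, 0.1849]
orientation: [2.213, 2.228, 0.001]
force: [0.2, -0.3, -0.7]
opening: 0.0643
gripper_force: 0.0
t: 4.6
tool_pos: [0.5632, -0.0893, 0.1838]
orientation: [2.214, 2.229, -0.0]
force: [-0.1, -0.9, 0.0]
opening: 0.0439
gripper_force: 0.0
```

```bash
python3 -m jog '0.1 0 0 0 0;0.1 0 0 0 0;0.1 0 0 0 0;0.1 0 0 0 0;0.1 0 0 0 0;0.1 0 0 0 0'
python3 -m jog '0.1 0 0 -0.01 0;0.1 0 0 -0.02 0;0.1 0 0 -0.02 0;0.1 0 0 -0.02 0;0.1 0 0 0 0;0.1 0 0 0 0'
python3 - <<'E'
from h import *
c=cam('wrist');save(c,'pics/w3.png')
s=robot.read_state();print(s['tool_pos'],s['orientation'],s['force'],s['wrist_torque'])
E
```

```text
t: 5.1
tool_pos: [0.5632, -0.0893, 0.1837]
orientation: [-2.214, -2.228, 0.0]
force: [0.4, 0.5, 0.6]
opening: 0.0255
gripper_force: 39.9
t: 5.6
tool_pos: [0.5641, -0.0895, 0.2557]
orientation: [2.212, 2.226, 0.003]
force: [-0.8, 0.0, -0.6]
opening: 0.0262
gripper_force: 39.9
[ 0.56333569 -0.08934386  0.25393125] [2.21377787e+00 2.22812731e+00 5.39589445e-04] [ 0.25180466  0.30928141 -0.38173369] [-0.04843336  0.11206883  0.01437544]
```

View pics/w3.png

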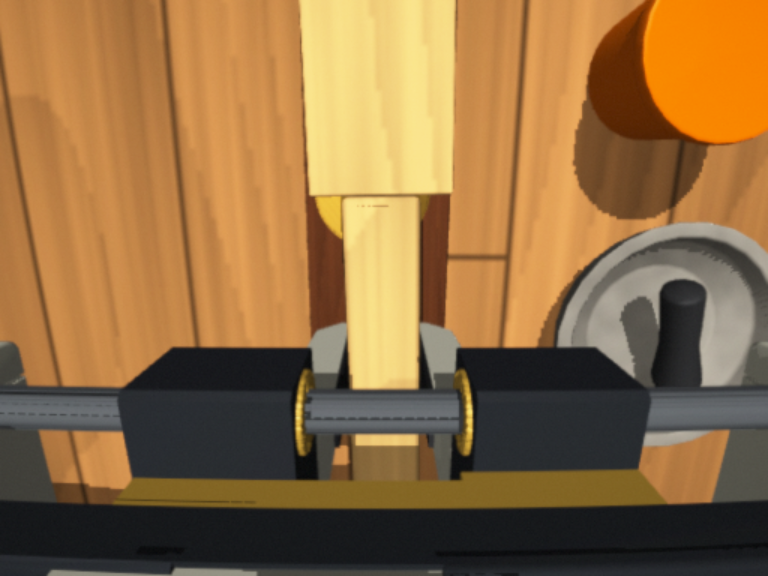

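The spatula is held between the fingers and clear of the lids: blade corners at (310,193) and (451,193), blade edges at the top row near x = 302 and 456. Next I check its pitch and work out the insertion path.

```bash
python3 - <<'E'
from h import *
from scipy.optimize import least_squares
c=cam('wrist');s=robot.read_state();T=s['tool_pos']
obs=[(310,194),(452,192),(343,195),(419,195)]
def model(p):
    # grip point along handle x=-a, yaw, pitch(down positive), dy lateral; in tool frame axes x=blade dir
    a,yaw,pit,lat=p
    Rm=R.from_rotvec(s['orientation']).as_matrix()
    Q=R.from_euler('zy',[yaw,pit]).as_matrix() # spatula local: x blade, y left, z up
    B=np.diag([1,-1,-1.]) # spatula axes in tool axes
    loc=np.array([[0,.025,.005],[0,-.025,.005],[0,.013,.014],[0,-.013,.014]])
    g=np.array([-a,-lat,.0068])
    W=T+(Rm@((B@(Q@(loc-g).T)).T+[0,0,.065]).T).T
    return np.array([w2pix(c,w)*1.5 for w in W])
r=least_squares(lambda p:(model(p)-obs).ravel(),[.06,0,0,0]);print(r.x*[1e3,57.3,57.3,1e3],r.fun.round(1))
for a in(.057,.06,.063):
  r=least_squares(lambda p:(model([a,*p])-obs).ravel(),[0,0,0]);print(a,r.x*[57.3,57.3,1e3],r.fun.round(1))
E
```

```text
[61.54807367  0.58981695  1.34202547 -0.77488243] [ 0.1  0.6  0.1  1.1 -1.4 -0.4  1.2 -1.2]
0.057 [ 2.17098554  5.4970985  -2.4416005 ] [ 2.9 15.7 -1.8 12.4  0.5 12.8  0.4  9.8]
0.06 [ 0.80511689  3.49167589 -0.99213689] [ 1.3  5.5 -1.   5.4 -0.6  3.7  0.6  2.5]
0.063 [ 0.49425841 -3.66826422 -0.70406866] [-2.8 -3.3  2.9 -2.7 -3.  -2.   2.8 -2.7]
```

```bash
python3 -m jog '0.1 0.01 -0.006 0 0;0.1 0.033 -0.02 0 0;0.1 0.035 -0.021 0 0;0.1 0.035 -0.021 0 0;0.1 0.035 -0.021 0 0;0.1 0.035 -0.021 0 0;0.1 0.035 -0.021 0 0;0.1 0.035 -0.021 0 0;0.1 0.035 -0.021 0 0;0.1 0.035 -0.021 0 0'
python3 -m jog '0.1 0.03 -0.02 0 3;0.1 0.02 -0.018 0 6;0.1 0 0 0 7;0.1 0 0 0 7;0.1 0 0 0 7;0.1 0 0 0 7;0.1 0 0 0 7;0.1 0 0 0 7;0.1 0 0 0 7;0.1 0 0 0 7'
python3 -m jog '0.1 0 0 0 7;0.1 0 0 0 7;0.1 0 0 0 7;0.1 0 0 0 6;0.1 0 0 0 3;0.1 0 0 0 1.5;0.1 0 0 0 0;0.1 0 0 0 0'
python3 - <<'E'
from h import *
s=robot.read_state();T=s['tool_pos'];Rm=R.from_rotvec(s['orientation']).as_matrix();print(T,s['q'],np.degrees(np.arctan2(Rm[1,0],Rm[0,0])),Rm[:,2])
print(Rm[:,:2].T[:, :2]@(np.array([.323,.302])-T[:2]))
E
```

```text
t: 6.53
tool_pos: [0.3646, 0.2337, 0.2525]
orientation: [-2.214, -2.228, 0.003]
force: [2.1, 0.3, -1.3]
opening: 0.0255
gripper_force: 39.9
t: 7.37
tool_pos: [0.3286, 0.2829, 0.2522]
orientation: [3.066, 0.681, -0.004]
force: [-0.2, -0.9, -1.6]
opening: 0.0259
gripper_force: 39.9
t: 8.03
tool_pos: [0.329, 0.2829, 0.2526]
orientation: [3.136, -0.166, -0.003]
force: [-0.2, 0.3, -0.5]
opening: 0.0259
gripper_force: 39.9
[0.32899554 0.28293852 0.25264993] [ 5.91887946e-01 -3.06587923e-01  1.99107266e+00  1.76410346e-04
  1.45899287e+00  2.26833315e+00] -6.054420233824517 [-1.66211154e-03 -9.06182798e-04 -9.99998208e-01]
[-0.00797256 -0.01832279]
```

```bash
python3 -m jog '0.1 -0.004 -0.009 0.01 -1;0.1 -0.004 -0.009 0.02 0;0.1 0 0 0.025 0;0.1 0 0 0.025 0;0.1 0 0 0.02 0;0.1 0 0 0.012 0;0.1 0 0 0.006 0;0.1 0 0 0 0;0.1 0 0 0 0;0.1 0 0 0 0'
python3 - <<'E'
from h import *
s=robot.read_state();T=s['tool_pos'];Rm=R.from_rotvec(s['orientation']).as_matrix();print(T,np.degrees(np.arctan2(Rm[1,0],Rm[0,0])),Rm[:,2])
c=cam('wrist');a=c['color'];d=cam('scene')['color']
b=cv2.resize(d[205:285,270:370],(600,480),interpolation=cv2.INTER_CUBIC)
cv2.imwrite('pics/w4.png',cv2.resize(a,None,fx=1.5,fy=1.5)[:,:,::-1]);cv2.imwrite('pics/s4.png',b[:,:,::-1])
E
```

```text
t: 8.87
tool_pos: [0.3242, 0.3024, 0.1367]
orientation: [-3.137, 0.14, -0.002]
force: [-0.2, -0.6, -0.8]
opening: 0.0255
gripper_force: 39.9
[0.32418542 0.30237723 0.13669716] -5.104859997724443 [ 0.00126435  0.00101743 -0.99999868]
```

View pics/w4.png

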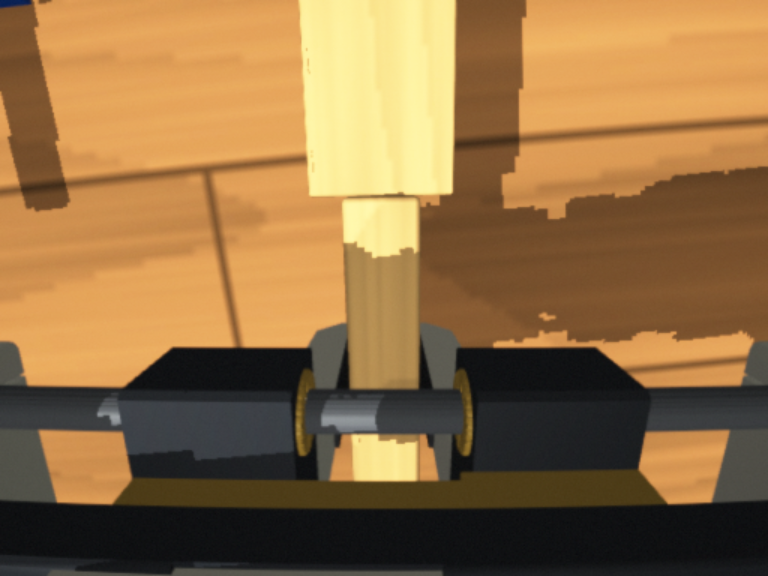

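View pics/s4.png

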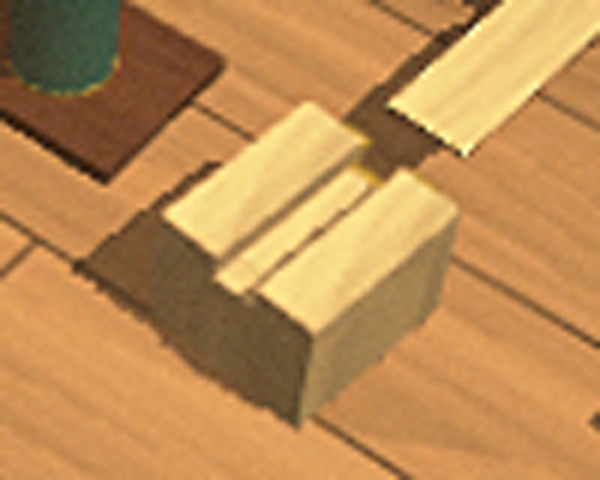

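The scene crop shows the blade tip corners at (388,104) and (467,156), aimed at the slot, with the holder's top corners at (313,100), (164,213), (316,332) and (458,212). The wrist view shows the spatula unmoved in the grip.

```bash
python3 - <<'E'
from h import *
c=cam('scene')
f=lambda u:np.array([270,205])+np.array(u)/6-.4
H=np.array([pix2w(c,f(u),.08)[:2] for u in [(313,100),(164,213),(316,332),(458,212)]]);print(H.round(4),H.mean(0))
for a,b in((0,1),(3,2)):v=H[b]-H[a];print(np.hypot(*v),np.degrees(np.arctan2(v[1],v[0])))
for a,b in((0,3),(1,2)):v=H[b]-H[a];print(np.hypot(*v),np.degrees(np.arctan2(-v[0],v[1])))
for z in (.055,.06,.065,.07):
    A,B=[pix2w(c,f(u),z)[:2] for u in [(388,104),(467,156)]];print(z,A.round(4),B.round(4),((A+B)/2).round(4),np.hypot(*(A-B)))
s=robot.read_state();y=np.radians(-4.5);print('pred tip',s['tool_pos'][:2]+.2015*np.array([np.cos(y),np.sin(y)]))
E
```

```text
[[0.5572 0.2369]
 [0.6665 0.2231]
 [0.6783 0.3214]
 [0.5723 0.3338]] [0.61857447 0.2787901 ]
0.11022002929788952 -7.17154773840979
0.10678028538857755 -6.627587959564371
0.09805995522529036 -8.866677221855499
0.09903228017581965 -6.856916865396037
0.055 [0.5135 0.258 ] [0.5173 0.3092] [0.5154 0.2836] 0.0513020599275494
0.06 [0.5177 0.26  ] [0.5215 0.3109] [0.5196 0.2855] 0.05104622128787299
0.065 [0.5219 0.262 ] [0.5257 0.3126] [0.5238 0.2873] 0.05079038264819664
0.07 [0.5261 0.2639] [0.5299 0.3143] [0.528  0.2891] 0.050534544008520296
pred tip [0.52520668 0.28648061]
```

```bash
python3 -m jog '0.1 0 0 0.005 0.5;0.1 0 0 0 0;0.1 0.01 0 0 0;0.1 0.01 0 0 0;0.1 0.01 0 0 0;0.1 0.01 0 0 0;0.1 0.01 0 0 0;0.1 0.01 0 0 0;0.1 0 0 0 0;0.1 0 0 0 0'
python3 -m jog '0.1 0.01 0 0 0;0.1 0.01 0 0 0;0.1 0 0 0 0;0.1 0 0 0 0'
```

```text
t: 9.85
tool_pos: [0.384, 0.2957, 0.1306]
orientation: [3.138, -0.156, -0.001]
force: [-0.1, 0.5, -0.2]
opening: 0.0257
gripper_force: 39.9
t: 10.18
tool_pos: [0.4039, 0.2939, 0.1308]
orientation: [-3.138, 0.155, -0.0]
force: [-0.2, 0.1, -0.7]
opening: 0.0254
gripper_force: 39.9
```

```bash
python3 -m jog '0.1 0.01 0 0 0;0.1 0.01 0 0 0;0.1 0 0 0 0;0.1 0 0 0 0'
python3 -m jog '0.1 0.01 0 0 0;0.1 0.01 0 0 0;0.1 0.002 0 0 0;0.1 0 0 0 0;0.1 0 0 0 0'
python3 - <<'E'
from h import *
d=cam('scene')['color'];e=cam('top')['color']
b=cv2.resize(d[190:290,270:395],(600,480),interpolation=cv2.INTER_CUBIC)
cv2.imwrite('pics/s5.png',b[:,:,::-1])
E
```

```text
t: 10.52
tool_pos: [0.4239, 0.2919, 0.1308]
orientation: [-3.138, 0.155, -0.0]
force: [-0.3, 0.0, -1.0]
opening: 0.0257
gripper_force: 39.9
t: 10.93
tool_pos: [0.4453, 0.2897, 0.1306]
orientation: [3.138, -0.155, -0.001]
force: [-0.8, 0.5, -1.5]
opening: 0.0259
gripper_force: 39.9
```

View pics/s5.png

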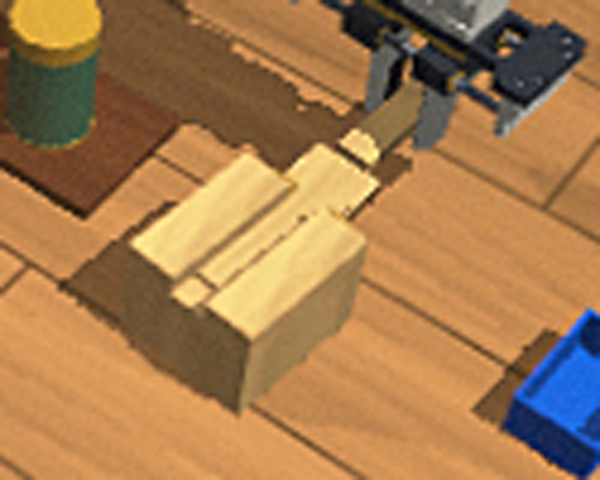

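The blade is well inside the slot: its tip shows through the roof gap near (205,278), at the solid back, and the handle is still in the fingers at (395,110). I release it now.

```bash
python3 -m jog '0.5 0 0 0 0;0.5 0 0 0 0;0.5 0 0 0 0;0.7 0 0 0 0;0.8 0 0 0 0;1 0 0 0 0;1 0 0 0 0;1 0 0 0 0;1 0 0 0 0;1 0 0 0 0'
python3 -m jog '1 0 0 -0.02 0;1 0 0 -0.03 0;1 0 0 -0.04 0;1 0 0 -0.04 0;1 0 0 -0.03 0;1 0 0 0 0;1 0 0 0 0'
python3 - <<'E'
from h import *
d=cam('scene');e=cam('top')
b=cv2.resize(d['color'][190:290,270:395],(600,480),interpolation=cv2.INTER_CUBIC);t=cv2.resize(e['color'][170:270,120:220],(480,480),interpolation=cv2.INTER_CUBIC)[:,:200]
cv2.imwrite('pics/s6.png',np.hstack([b,t])[:,:,::-1])
s=robot.read_state();print(s['tool_pos'],s['force'],s['q'])
E
```

```text
t: 11.87
tool_pos: [0.4452, 0.2898, 0.1307]
orientation: [3.138, -0.154, 0.0]
force: [0.8, 0.0, 0.5]
opening: 0.0878
gripper_force: 0.0
t: 12.45
tool_pos: [0.4463, 0.2904, 0.2936]
orientation: [-3.135, 0.154, -0.007]
force: [-0.2, -0.5, -0.4]
opening: 0.0928
gripper_force: 0.0
[0.44479343 0.28964988 0.28973287] [ 0.40304346 -0.57489686  0.19982455] [ 4.80617535e-01 -4.99190640e-02  1.69710004e+00 -1.57613622e-05
  1.49561375e+00  2.14966338e+00]
```

View pics/s6.png

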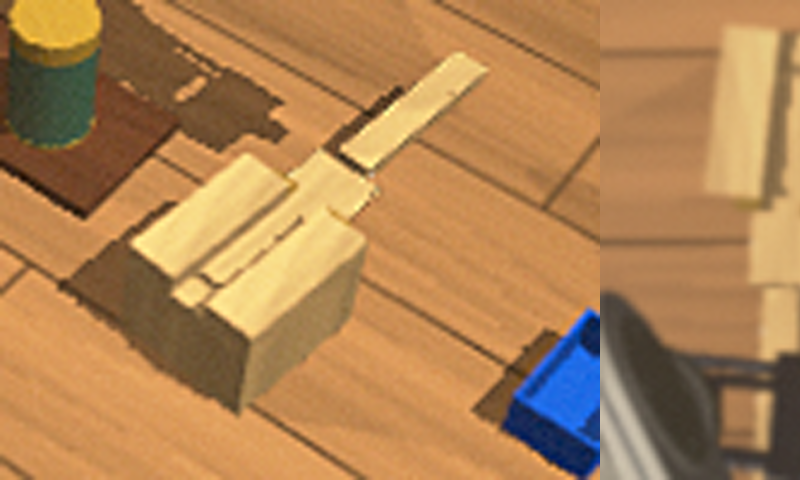

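The spatula stayed in the slot after release: the handle lies free from (355,160) to (473,62) and the blade is still at the back. Now I locate the lids and check the depth.

```bash
python3 - <<'E'
from h import *
for n,box in(('top',(190,230,200,320)),('scene',(150,225,205,305))):
    c=cam(n);a=c['color'].astype(int);r0,r1,c0,c1=box;w=a[r0:r1,c0:c1]
    m=((w[...,0]-w[...,2]>75)&(w[...,1]-w[...,2]>45)&(w[...,0]>120)).astype(np.uint8)
    k,l,st,ce=cv2.connectedComponentsWithStats(m)
    for i in range(1,k):
        if st[i,4]>60: print(n,st[i],(ce[i]+[c0,r0]).round(1),pix2w(c,ce[i]+[c0,r0],.112).round(4))
c=cam('scene')
for u,z in[((340,150),.065),((372,175),.065),((457,53),.06),((487,70),.06)]: print(pix2w(c,np.array([270,190])+np.array(u)/4.8,z).round(4))
s=robot.read_state();Rm=R.from_rotvec(s['orientation']).as_matrix()
print(Rm[:,:2].T[:,:2]@(np.array([.557,.086])-s['tool_pos'][:2]))
E
```

```text
top [ 10  10  21  21 341] [220.  210.1] [0.5643 0.0848 0.112 ]
top [ 87  11  21  21 340] [296.7 210.8] [ 0.5608 -0.149   0.112 ]
top [ 47  12  21  20 329] [256.9 211.8] [ 0.5586 -0.0277  0.112 ]
scene [   0    0   64   75 1916] [226.  189.8] [ 0.6695 -0.0587  0.112 ]
scene [ 41   1  28  35 425] [261.  169.7] [ 0.5225 -0.036   0.112 ]
scene [ 82   0  18  45 571] [297.1 170.3] [0.4462 0.0579 0.112 ]
scene [ 67  37  20  17 239] [281.7 194.1] [0.5696 0.0886 0.112 ]
[0.5062 0.2762 0.065 ]
[0.5111 0.3038 0.065 ]
[0.3733 0.288  0.06  ]
[0.3742 0.3121 0.06  ]
[0.13202937 0.191395  ]
```

```bash
python3 -m jog '1 0.015 0.02 0 -0;1 0.025 0.031 0 0;1 0.025 0.034 0 0;1 0.025 0.034 0 0;1 0.025 0.034 0 0;1 0.02 0.034 0 0;1 0 0.004 0 -5;1 0 0 0 -7;1 0 0 0 -7;1 0 0 0 -7'
python3 -m jog '1 0 0 0 -7;1 0 0 0 -7;1 0 0 0 -7;1 0 0 0 -7;1 0 0 0 -7;1 0 0 0 -7;1 0 0 0 -7;1 0 0 0 -7;1 0 0 0 -7;1 0 0 0 -5'
python3 -m jog '1 0 0 0 -1;1 0 0 0 0;1 0 0 0 0'
python3 - <<'E'
from h import *
s=robot.read_state();T=s['tool_pos'];Rm=R.from_rotvec(s['orientation']).as_matrix();print(T,s['q'],np.degrees(np.arctan2(Rm[1,1],Rm[0,1])))
print(Rm[:,:2].T[:,:2]@(np.array([.562,.085])-T[:2]))
c=cam('wrist');save(c,'pics/w7.png')
E
```

```text
t: 13.53
tool_pos: [0.5595, 0.0872, 0.289]
orientation: [-3.09, -0.563, 0.004]
force: [0.4, -0.1, 0.3]
opening: 0.0929
gripper_force: 0.0
t: 14.37
tool_pos: [0.5594, 0.0878, 0.2891]
orientation: [-2.244, -2.196, 0.003]
force: [-0.1, -0.4, -0.4]
opening: 0.0929
gripper_force: 0.0
t: 14.62
tool_pos: [0.5597, 0.0878, 0.2899]
orientation: [-2.236, -2.205, 0.001]
force: [0.8, -0.2, -0.4]
opening: 0.0932
gripper_force: 0.0
[0.55966949 0.08784786 0.28994491] [6.51839101e-02 4.73245432e-02 1.59955398e+00 1.94043712e-05
 1.49599174e+00 7.91322320e-02] -0.7992667583868035
[-0.00281507  0.00237001]
```

View pics/w7.png

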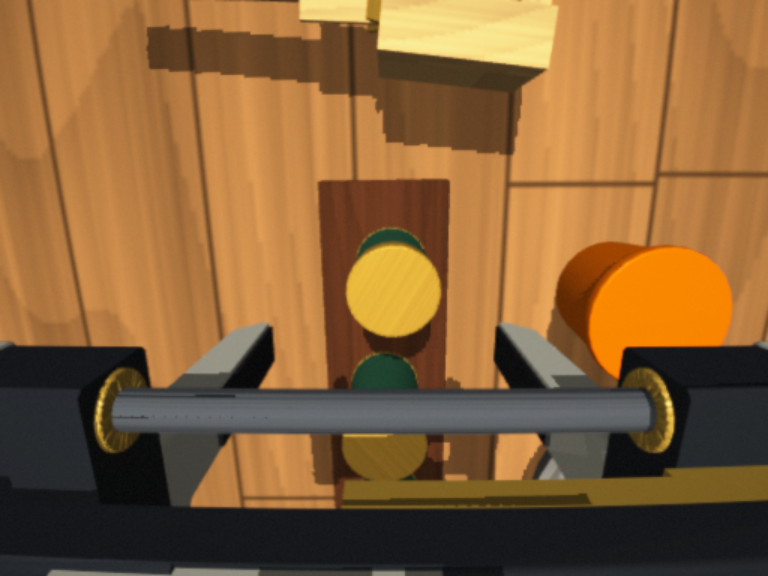

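The wrist view shows the left lid centred at (394,290), the middle lid's width from 342 to 426 with its near edge at row 480, and the tub clear of the fingers.

```bash
python3 - <<'E'
from h import *
c=cam('wrist')
for u in[(394,290),(347,290),(441,290),(394,243),(394,338),(384,480)]:print(pix2w(c,np.array(u)/1.5,.112).round(4))
s=robot.read_state();print(s['tool_pos'])
E
```

```text
[0.5665 0.085  0.112 ]
[0.5365 0.0854 0.112 ]
[0.5965 0.0846 0.112 ]
[0.5667 0.1152 0.112 ]
[0.5662 0.0523 0.112 ]
[ 0.5582 -0.0582  0.112 ]
[0.5598132  0.08784966 0.2903362 ]
```

```bash
python3 -m jog '1 -0.0033 0.0067 0.02 0;1 0 0 0.03 0;1 0 0 0.035 0;1 0 0 0.03 0;1 0 0 0.02 0;1 0 0 0.01 0;1 0 0 0.005 0;1 0 0 0 0;0.5 0 0 0 0;0.5 0 0 0 0' 25
python3 -m jog '0.5 0 0 0 0;0.5 0 0 0 0;0.5 0 0 0 0;0.5 0 0 0 0;0.5 0 0 0 0;0.5 0 0 0 0;0.5 0 0 0 0;0.5 0 0 0 0'
python3 -c "
from h import *
s=robot.read_state();print(s['tool_pos'],s['force'],s['joint_torque'],s['gripper_force'],s['opening'])"
```

```text
t: 15.55
tool_pos: [0.5679, 0.0846, 0.1428]
orientation: [2.232, 2.207, 0.004]
force: [-0.5, 0.3, 0.5]
opening: 0.0842
gripper_force: 0.0
t: 16.22
tool_pos: [0.5664, 0.0846, 0.1413]
orientation: [-2.233, -2.209, 0.001]
force: [-3.9, 0.7, 4.9]
opening: 0.0598
gripper_force: 25.0
[0.56635731 0.08461684 0.14131586] [-3.87335308  0.65290531  4.8558176 ] [-4.72290069e-01 -5.25751233e+01 -4.44978905e+01 -4.47226851e-02
 -1.50860198e+00  2.69181153e-02] 25.00100650009699 0.059784251327072026
```

```bash
python3 -m jog '0.5 0 0 -0.005 0;0.5 0 0 -0.01 0;0.5 0 0 -0.015 0;0.5 0 0 -0.01 0;0.5 0 0 0 0;0.5 0 0 0 0;0.5 0 0 0 0;0.5 0 0 0 0;0.5 0 0 0 0'
python3 -m jog '0.5 0 0 0 0;0.5 0 0 0 0'
python3 -m jog '0.5 0 0 0 0;0.5 0 0 0 0'
python3 - <<'E'
from h import *
s=robot.read_state();T=s['tool_pos'];print(T,s['joint_torque'])
E
```

```text
t: 16.97
tool_pos: [0.566, 0.0845, 0.1797]
orientation: [-2.233, -2.208, 0.002]
force: [-0.0, -0.6, -5.1]
opening: 0.0596
gripper_force: 25.0
t: 17.13
tool_pos: [0.5663, 0.0845, 0.1802]
orientation: [-2.233, -2.209, 0.001]
force: [-0.1, 0.9, -4.3]
opening: 0.0598
gripper_force: 25.0
t: 17.3
tool_pos: [0.5665, 0.0845, 0.1806]
orientation: [-2.234, -2.209, 0.0]
force: [-0.8, -0.2, -4.1]
opening: 0.0595
gripper_force: 25.0
[0.56652432 0.08453104 0.1805805 ] [ 1.70850308e-04 -5.64656568e+01 -4.85260999e+01  7.44840922e-02
  1.62920274e-02 -1.80427382e-04]
```

The left tin pulls about 4.4 N, so it looks like the heavy one. I set it back and check the others.

```bash
python3 -m jog '0.5 0 0 0.012 0;0.5 0 0 0.014 0;0.5 0 0 0.007 0;0.5 0 0 0.003 0;0.5 0 0 0.002 0;0.5 0 0 0.001 0;0.5 0 0 0 0;0.5 0 0 0 0'
python3 -m jog '0.75 0 0 0 0;0.75 0 0 0 0;1 0 0 0 0;1 0 0 0 0;1 0 0 0 0;1 0 0 0 0;1 0 0 0 0'
python3 -m jog '1 0 0 -0.02 0;1 0 0 -0.03 0;1 0 0 -0.03 0;1 0 0 -0.01 0;1 0 0 0 0;1 0 0 0 0'
python3 - <<'E'
from h import *
s=robot.read_state();T=s['tool_pos'];Rm=R.from_rotvec(s['orientation']).as_matrix();print(T,s['force'])
print(Rm[:,:2].T[:,:2]@(np.array([.5598,-.029])-T[:2]))
c=cam('top');a=c['color'].astype(int);r0,r1,c0,c1=190,230,200,320;w=a[r0:r1,c0:c1]
m=((w[...,0]-w[...,2]>75)&(w[...,1]-w[...,2]>45)&(w[...,0]>120)).astype(np.uint8)
k,l,st,ce=cv2.connectedComponentsWithStats(m)
for i in range(1,k):
    if st[i,4]>60: print(st[i],pix2w(c,ce[i]+[c0,r0],.112).round(4))
E
```

```text
t: 17.97
tool_pos: [0.567, 0.0846, 0.1424]
orientation: [2.233, 2.209, 0.001]
force: [0.1, 0.3, -4.0]
opening: 0.0593
gripper_force: 25.0
t: 18.55
tool_pos: [0.5666, 0.0845, 0.1418]
orientation: [2.234, 2.209, 0.0]
force: [-0.2, 0.6, 0.2]
opening: 0.0923
gripper_force: 0.0
t: 19.05
tool_pos: [0.5668, 0.0845, 0.2318]
orientation: [2.233, 2.209, 0.001]
force: [-0.5, -1.0, -0.7]
opening: 0.0928
gripper_force: 0.0
[0.56680834 0.08451499 0.23175852] [-0.45175774 -1.01389324 -0.74010793]
[-0.11358516 -0.00576013]
[ 89  13  17  17 233] [ 0.5592 -0.1501  0.112 ]
[ 49  14  18  18 220] [ 0.5554 -0.0287  0.112 ]
```

```bash
python3 -m jog '1 -0.02 -0.0015 0 0;1 -0.0336 -0.0015 0 0;1 -0.035 -0.0015 0 0;1 -0.025 -0.0015 0 0;1 0 0 0.005 0;1 0 0 0.02 0;1 0 0 0.03 0;1 0 0 0.02 0;1 0 0 0.012 0;1 0 0 0.004 0' 25
python3 -m jog '1 0 0 0 0;0.5 0 0 0 0;0.5 0 0 0 0;0.5 0 0 0 0;0.5 0 0 0 0;0.5 0 0 0 0;0.5 0 0 0 0;0.5 0 0 0 0;0.5 0 0 0 0;0.5 0 0 0 0'
```

```text
t: 19.93
tool_pos: [0.5568, -0.0282, 0.1363]
orientation: [-2.229, -2.205, 0.006]
force: [0.2, 0.6, 0.0]
opening: 0.0929
gripper_force: 0.0
t: 20.77
tool_pos: [0.5595, -0.029, 0.1413]
orientation: [2.233, 2.209, 0.0]
force: [-3.1, 0.3, 5.7]
opening: 0.0592
gripper_force: 25.0
```

```bash
python3 -m jog '0.5 0 0 -0.005 0;0.5 0 0 -0.01 0;0.5 0 0 -0.015 0;0.5 0 0 -0.01 0;0.5 0 0 0 0;0.5 0 0 0 0;0.5 0 0 0 0;0.5 0 0 0 0;0.5 0 0 0 0'
python3 -m jog '0.5 0 0 0 0;0.5 0 0 0 0'
python3 -m jog '0.5 0 0 0 0;0.5 0 0 0 0'
```

```text
t: 21.52
tool_pos: [0.5588, -0.0289, 0.1798]
orientation: [-2.233, -2.208, 0.002]
force: [-1.1, -0.1, -1.8]
opening: 0.059
gripper_force: 25.0
t: 21.68
tool_pos: [0.5591, -0.029, 0.1802]
orientation: [-2.233, -2.209, 0.001]
force: [-0.2, 0.2, -1.3]
opening: 0.0591
gripper_force: 25.0
t: 21.85
tool_pos: [0.5593, -0.029, 0.1806]
orientation: [-2.234, -2.209, 0.0]
force: [-0.2, 0.4, -2.1]
opening: 0.0592
gripper_force: 25.0
```

```bash
python3 -m jog '0.5 0 0 0.012 0;0.5 0 0 0.014 0;0.5 0 0 0.007 0;0.5 0 0 0.003 0;0.5 0 0 0.002 0;0.5 0 0 0.001 0;0.5 0 0 0 0;0.5 0 0 0 0'
python3 -m jog '0.75 0 0 0 0;0.75 0 0 0 0;1 0 0 0 0;1 0 0 0 0;1 0 0 0 0;1 0 0 0 0;1 0 0 0 0'
python3 -m jog '1 0 0 -0.02 0;1 0 0 -0.03 0;1 0 0 -0.03 0;1 0 0 -0.01 0;1 0 0 0 0;1 0 0 0 0'
python3 - <<'E'
from h import *
s=robot.read_state();T=s['tool_pos'];Rm=R.from_rotvec(s['orientation']).as_matrix();print(T,s['force'])
print(Rm[:,:2].T[:,:2]@(np.array([.5627,-.150])-T[:2]))
E
```

```text
t: 22.52
tool_pos: [0.5597, -0.0291, 0.1423]
orientation: [2.233, 2.209, 0.001]
force: [-0.1, 0.4, -0.8]
opening: 0.0592
gripper_force: 25.0
t: 23.1
tool_pos: [0.5594, -0.029, 0.1418]
orientation: [2.234, 2.209, 0.0]
force: [-0.0, -0.3, -0.3]
opening: 0.0924
gripper_force: 0.0
t: 23.6
tool_pos: [0.5595, -0.0291, 0.2316]
orientation: [2.233, 2.209, 0.001]
force: [0.1, 0.9, -0.1]
opening: 0.0932
gripper_force: 0.0
[ 0.55951012 -0.02907347  0.23162571] [ 0.12520662  0.93319309 -0.13063304]
[-0.12088387  0.00452664]
```

```bash
python3 -m jog '1 -0.022 0.001 0 0;1 -0.035 0.001 0 0;1 -0.037 0.001 0 0;1 -0.027 0.0015 0 0;1 0 0 0.005 0;1 0 0 0.02 0;1 0 0 0.03 0;1 0 0 0.02 0;1 0 0 0.012 0;1 0 0 0.003 0' 25
python3 -m jog '1 0 0 0 0;0.5 0 0 0 0;0.5 0 0 0 0;0.5 0 0 0 0;0.5 0 0 0 0;0.5 0 0 0 0;0.5 0 0 0 0;0.5 0 0 0 0;0.5 0 0 0 0;0.5 0 0 0 0'
python3 -m jog '0.5 0 0 -0.005 0;0.5 0 0 -0.01 0;0.5 0 0 -0.015 0;0.5 0 0 -0.01 0;0.5 0 0 0 0;0.5 0 0 0 0;0.5 0 0 0 0;0.5 0 0 0 0;0.5 0 0 0 0'
python3 -m jog '0.5 0 0 0 0;0.5 0 0 0 0'
python3 -m jog '0.5 0 0 0 0;0.5 0 0 0 0'
```

```text
t: 24.43
tool_pos: [0.5598, -0.1487, 0.1368]
orientation: [-2.228, -2.204, 0.005]
force: [-0.6, -0.3, 0.4]
opening: 0.093
gripper_force: 0.0
t: 25.27
tool_pos: [0.5627, -0.1502, 0.1425]
orientation: [2.233, 2.209, 0.0]
force: [-1.9, 2.0, 6.6]
opening: 0.0605
gripper_force: 25.0
t: 26.02
tool_pos: [0.562, -0.1498, 0.1807]
orientation: [-2.233, -2.208, 0.001]
force: [-0.3, 0.8, -2.3]
opening: 0.0606
gripper_force: 25.0
t: 26.18
tool_pos: [0.5623, -0.15, 0.1812]
orientation: [-2.233, -2.209, 0.001]
force: [-0.1, -0.1, -1.6]
opening: 0.0607
gripper_force: 25.0
t: 26.35
tool_pos: [0.5625, -0.15, 0.1816]
orientation: [-2.233, -2.209, 0.0]
force: [0.4, -0.7, -1.6]
opening: 0.0601
gripper_force: 25.0
```

Right is light too (about 1.6 N), so left is the heaviest. I set the right tin down and go back to the left.

```bash
python3 -m jog '0.5 0 0 0.012 0;0.5 0 0 0.014 0;0.5 0 0 0.007 0;0.5 0 0 0.003 0;0.5 0 0 0.002 0;0.5 0 0 0.001 0;0.5 0 0 0 0;0.5 0 0 0 0'
python3 -m jog '0.75 0 0 0 0;0.75 0 0 0 0;1 0 0 0 0;1 0 0 0 0;1 0 0 0 0;1 0 0 0 0;1 0 0 0 0'
python3 -m jog '1 0 0 -0.02 0;1 0 0 -0.03 0;1 0 0 -0.03 0;1 0 0 -0.01 0;1 0 0 0 0;1 0 0 0 0'
python3 - <<'E'
from h import *
s=robot.read_state();T=s['tool_pos'];Rm=R.from_rotvec(s['orientation']).as_matrix();print(T,s['force'])
print(Rm[:,:2].T[:,:2]@(np.array([.5666,.0845])-T[:2]))
E
```

```text
t: 27.02
tool_pos: [0.5629, -0.1502, 0.1433]
orientation: [2.233, 2.209, 0.001]
force: [-1.1, -0.7, -1.9]
opening: 0.0603
gripper_force: 25.0
t: 27.6
tool_pos: [0.5625, -0.1501, 0.1428]
orientation: [2.234, 2.209, 0.0]
force: [0.1, -0.2, -0.5]
opening: 0.0924
gripper_force: 0.0
t: 28.1
tool_pos: [0.5627, -0.1501, 0.2328]
orientation: [2.233, 2.209, 0.001]
force: [-0.1, 0.9, -0.4]
opening: 0.0931
gripper_force: 0.0
[ 0.56272837 -0.15012623  0.23277159] [-0.07523799  0.93687944 -0.41667195]
[0.23465457 0.00129732]
```

```bash
python3 -m jog '1 0.025 0 0 0;1 0.035 0 0 0;1 0.038 0 0 0;1 0.038 0 0 0;1 0.038 0.001 0 0;1 0.035 0 0 0;1 0.0257 0 0 0;1 0 0 0 0;1 0 0 0.02 0;1 0 0 0.03 0' 30
python3 -m jog '1 0 0 0.02 0;1 0 0 0.015 0;1 0 0 0.005 0;1 0 0 0 0;1 0 0 0 0;0.5 0 0 0 0;0.5 0 0 0 0;0.5 0 0 0 0;0.5 0 0 0 0;0.5 0 0 0 0'
python3 -m jog '0.5 0 0 0 0;0.5 0 0 0 0;0.5 0 0 0 0;0.5 0 0 0 0'
```

```text
t: 28.93
tool_pos: [0.5672, 0.0851, 0.1834]
orientation: [2.23, 2.209, 0.004]
force: [-0.1, 0.5, -0.2]
opening: 0.093
gripper_force: 0.0
t: 29.77
tool_pos: [0.5664, 0.0846, 0.1434]
orientation: [2.233, 2.209, 0.001]
force: [-0.2, 0.3, 1.0]
opening: 0.0643
gripper_force: 0.0
t: 30.1
tool_pos: [0.5666, 0.0846, 0.1432]
orientation: [2.233, 2.209, 0.001]
force: [2.2, 0.0, 2.7]
opening: 0.0594
gripper_force: 30.0
```

```bash
python3 -m jog '0.5 0 0 -0.005 0;0.5 0 0 -0.01 0;0.5 0 0 -0.02 0;0.5 0 0 -0.025 0;0.5 0 0 -0.025 0;0.5 0 0 -0.025 0;0.5 0 0 -0.02 0;0.5 0 0 -0.01 0;0.5 0 0 -0.005 0;0.5 0 0 0 0'
python3 -m jog '0.5 0 0 0 0;0.5 0 0 0 0;0.5 0 0 0 0;0.5 0 0 0 0;0.5 0 0 0 0;0.5 0 0 0 0;0.5 0 0 0 0;0.5 0 0 0 0;0.5 0 0 0 0;0.5 0 0 0 0'
python3 - <<'E'
from h import *
c=cam('scene');cv2.imwrite('pics/s8.png',cv2.resize(c['color'][130:290,190:400],(787,600))[:,:,::-1])
s=robot.read_state();print(s['tool_pos'],s['force'],s['dq'].round(4))
E
```

```text
t: 30.93
tool_pos: [0.5662, 0.0847, 0.2884]
orientation: [2.233, 2.209, 0.001]
force: [0.6, 0.2, -5.0]
opening: 0.0597
gripper_force: 30.0
t: 31.77
tool_pos: [0.5661, 0.0846, 0.2878]
orientation: [2.234, 2.209, 0.0]
force: [0.2, -0.5, -4.6]
opening: 0.0593
gripper_force: 30.0
[0.566108   0.08463156 0.28781735] [-0.32282331 -0.50677967 -4.36075551] [ 0.0008 -0.0003  0.0007 -0.0015 -0.001  -0.0019]
```

View pics/s8.png

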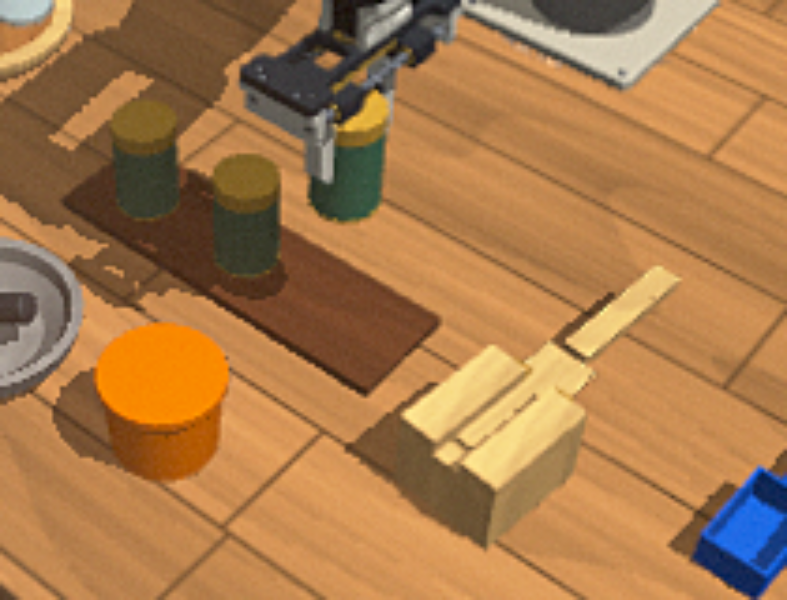

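The left tin hangs upright at (345,165), lifted about 145 mm. The other two stand on the board at (145,160) and (247,215), and the spatula is in the slot.

```bash
python3 -c "
from plant import robot
print(robot.close_job())"
```

```text
the job is handed in; nothing more can be done
None
```

I put the spatula about 83 mm into the holder's slot and let it go, lifted the three tins in order (about 4.4 N left, 1.6 N middle, 1.6 N right), and handed the job in holding the left tin, the heaviest, upright about 145 mm above the board; the judge gave no verdict.

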